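Press the axle caps home on the wheels

ROBOT

A 6-joint arm with a two-finger parallel gripper is mounted at the origin on the work surface; the furniture and walls round the work are solid. World frame = base frame: x ahead of the robot, y to its left, z up, the work surface at z = 0. Lengths are in mm, angles in rad, forces in N, time in s.
With the tool pointing down it reaches from about 350 to 975 mm from the base axis. Payload 7.1 kg.
Tool frame: the origin (TCP) lies at the very end of the fingers, on their centre line; the grasp point (between the pads) lies 19 mm behind it; y points along the fingers, x is the direction in which the jaws open and shut, and the axes are right-handed (so a half turn about y gives the same grasp; the last joint's range is limited). The gripper opens to 88 mm and grips with 3 to 60 N. Pads are 20 mm wide; open, the fingers measure 115 mm over their backs; the gripper's body (75 mm by 178 mm) begins 61 mm behind the grasp point.
Start: joints at [-0.019, 0.423, 1.63, -0, 1.089, -0.019], TCP at [624.984, 0.026, 184.875] pointing down, gripper open.
Joint ranges: [-3, 3], [-0.9, 2.11], [0.09, 2.58], [-1.31, 4.45], [0.11, 2.69], [-2.54, 2.54]. Speed limits (rad/s): [2.39, 2.39, 3.01, 3.14, 3.14, 3.14].

INTERFACE

Orientations are given as a rotation vector (axis times angle).
In Python, from workcell import ctrl gives the robot as it stands. The module is installed in compiled form; this text tells all that it offers.
- The arm moves only by the tool carry_out, never from a script. Its arguments are lists of equal length, an entry for each row: "delta_pos": the shift along the tool's x, y, z in cm, a list of three; "rotation": the turn, a rotation vector about the tool's x, y, z in rad, a list of three. In form: {"delta_pos": [[dx, dy, dz], ...], "rotation": [[wx, wy, wz], ...]}. A call has 1 to 12 rows; each row is the pose to reach, as a shift and turn from the pose commanded when the call began, along the tool's axes at that moment; what a row does not reach only later rows make up. A row lasts 1/12 s, in which the tool goes at most 41.7 mm and 7.16 degrees, less where a joint would pass 70% of its speed; a pose out of reach is approached as far as the arm can. A call with a gripper value outside its range is refused whole. "hand" is the closure in counts, from 0 (fully open) to 255 (shut), set as the call begins (left out, the last holds). The fingers move at their own pace and stop on an object; the grip force is fixed at half the most. Time passes only in rows, so rows that repeat a pose let the fingers close. It gives the time, the measured TCP pose, the force and the opening at its end, in the units of the state.
- ctrl.get_obs(): the state, without advancing time (a new reading comes with each control period).
- ctrl.get_image(name): name is "scene" or "side" or "wrist"; returns the picture (420x560x3 uint8, red, green, blue); there is no depth.
- ctrl.camera_info(name): a dict with "fov_y" (degrees; the focal length in pixels is half the picture's height over the tangent of half this angle, whatever the lens; pixels are square), "cx", "cy" (the principal point, pixels), "R" (3x3) and "t" (3): a world point X has camera coordinates R X + t; the wrist camera has in their place "T_tool_cam" (4x4, takes a point from camera to tool coordinates, whose origin is the TCP and whose axes are the tool frame's). Camera axes: x right, y down, z forward; pixel columns grow to the right and rows downward; lengths in mm; the calibration is good to about 2 mm. A picture is of the moment at which its call begins: read the wrist's pose just before it. camera_info takes no time and is no camera call.
- ctrl.close_job(): hands the job in, once; it reports no verdict.
The state is a dict: "t": time; "qpos": joint angles; "qvel": joint speeds; "joint_torque": joint torques, N m; "ee_pos": TCP position; "orientation": TCP orientation; "ft_force": force on the tool from outside, world axes, zero at the start; "moment": the same for the moment, N m; "width": finger opening in mm.
Only numpy, scipy, OpenCV 4.12 (cv2) and the standard library are available. Lean on these libraries where they do the work, as an engineer would, in place of code of your own. Each camera call takes 0.05 s, during which the arm holds its last target.

TASK

Three stub axles are fixed to the bench, each with a toothed push-on cap just started on its tip. On the two axles that carry a wheel, press the cap straight down until it sits tight against the wheel's hub. Leave alone the cap on the bare axle, which is still waiting for its wheel.

Things in the scene. Friction and masses are not known exactly. Their poses are not given: they have to be found in the camera images.
- wheel_cap_1 (a point): Middle of the flat top (29 mm across) of a closed steel push-on cap, 34 mm diameter, 30 mm tall, 42 mm flange at its foot, started on a 12 mm upright axle that carries a black-tyred wheel (76 mm diameter, 32 mm thick, lying flat on a fixed 90x90x12 mm plate). Its foot starts 14 to 20 mm above the hub. Home, its foot is on the hub and its top 74 mm above the bench. z is up.
- wheel_cap_2 (a point): Same point of a second such cap on the other axle with a wheel; sizes as wheel_cap_1. Every cap can only slide down its axle: about 9 N moves it (a little more when fast), it stays where it is left and stops dead on the hub.
- bare_axle_cap (a point): Same point of a third, like cap on a like axle and plate without a wheel: bare shaft shows between plate and cap. It slides as easily; leave it. The three plates stand side by side across the bench in any order, axles at least 115 mm apart.
Not all that is in view belongs to the job. What is shaped like the part that bears wheel_cap_1 but brown or pink is not meant.

How it is judged:
By the outcome, as a careful person would: the job done as asked, in the order asked, and still so for the second after the job is handed in, with the robot touching nothing.
It also fails if it takes over 32 s, if anything falls off the work surface, if the arm or the gripper's body presses on something with over 40 N, if the wrist force passes 120 N, or if a joint passes its speed limit or range.

## Working session

There is one attempt and no reset: what is moved stays moved. The work goes in short steps, Python scripts to look and compute and a tool call to move; the robot and the scene stay as the last step left them, time stands still between calls to the robot, and variables do not carry over. Pictures are saved under pics/ and viewed, and the job is handed in when it is done.

Besides the shell and the picture viewer there is one more tool, called after "Emit:" as a command line: name --argument value ..., lists and objects as JSON in quotes. carry_out: Moves the arm, as the interface text tells. Its arguments: {"type":"object","properties":{"delta_pos":{"type":"array","items":{"type":"array","items":{"type":"number"}}},"rotation":{"type":"array","items":{"type":"array","items":{"type":"number"}}},"hand":{"type":"number"}},"required":["delta_pos","rotation"]}

```bash
mkdir -p pics; python3 - <<'E'
from workcell import ctrl
import cv2
o=ctrl.get_obs(); print(o)
for n in ["scene","side","wrist"]:
    im=ctrl.get_image(n); cv2.imwrite(f"pics/{n}0.png",im[:,:,::-1]); print(n,ctrl.camera_info(n))
E
```

```text
{'t': 0.0, 'qpos': array([-1.89977991e-02,  4.23845113e-01,  1.63068552e+00, -5.42776075e-06,
        1.08857408e+00, -1.89925717e-02]), 'qvel': array([-2.18019384e-04, -9.26297032e-04, -1.55162837e-04,  1.03432630e-03,
        2.22388421e-04,  7.04693907e-05]), 'joint_torque': array([ 1.28069914e-03, -5.44622147e+01, -2.73670936e+01,  6.42951974e-02,
        2.27214623e-02, -1.51321510e-04]), 'ee_pos': array([6.24393561e+02, 3.69459609e-02, 1.84100824e+02]), 'orientation': array([-1.57077209e+00,  1.18954779e-03,  1.18529623e-03]), 'ft_force': array([-0.69064756,  0.08894054, -0.38875957]), 'moment': array([0.01344561, 0.02188445, 0.05655673]), 'width': 87.6672636803854}
scene {'fov_y': 42.90987553022537, 'cx': 277.3293290232292, 'cy': 211.60018773414458, 'R': array([[ 0.78820858, -0.61513638,  0.01828839],
       [-0.44104932, -0.58536714, -0.68030934],
       [ 0.42918845,  0.52815958, -0.73269689]]), 't': array([-495.31593362,  191.18093066, 1550.9717415 ])}
side {'fov_y': 55.80738560036797, 'cx': 278.4559569571044, 'cy': 209.13677908783342, 'R': array([[ 0.99941558,  0.03401311,  0.00340619],
       [ 0.01754615, -0.42492739, -0.90505737],
       [-0.02933643,  0.90458821, -0.42527586]]), 't': array([-5.20855671e+02, -3.66721633e-01,  1.24959294e+03])}
wrist {'fov_y': 66.01991097585957, 'cx': 277.04141162718594, 'cy': 212.12616771668158, 'T_tool_cam': array([[ 9.99999505e-01,  2.37671288e-04,  9.66640306e-04,
        -6.17006440e-01],
       [-8.64156647e-04, -2.74717013e-01,  9.61524735e-01,
        -1.99613766e+02],
       [ 4.94079359e-04, -9.61525094e-01, -2.74716671e-01,
         7.64369891e+01],
       [ 0.00000000e+00,  0.00000000e+00,  0.00000000e+00,
         1.00000000e+00]])}
```

View pics/scene0.png

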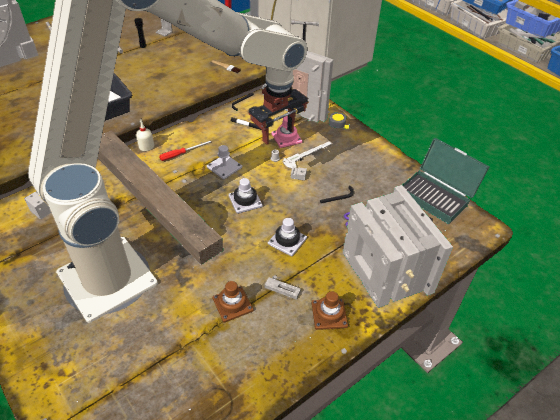

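View pics/side0.png

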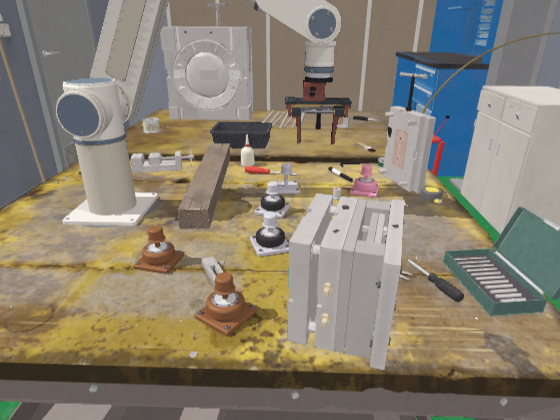

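View pics/wrist0.png

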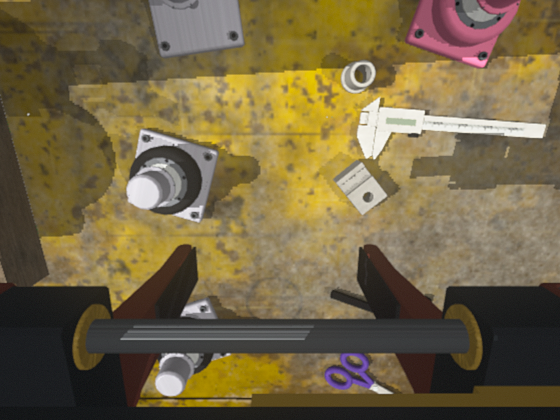

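```bash
python3 - <<'E'
import cv2,numpy as np
a=cv2.imread("pics/scene0.png")[140:260,190:320]; b=cv2.imread("pics/side0.png")[160:260,235:345]
a=cv2.resize(a,(390*1,360),interpolation=cv2.INTER_CUBIC); b=cv2.resize(b,(396,360),interpolation=cv2.INTER_CUBIC)
cv2.imwrite("pics/zoom0.png",np.hstack([a,b]))
E
```

```text
(no output)
```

View pics/zoom0.png

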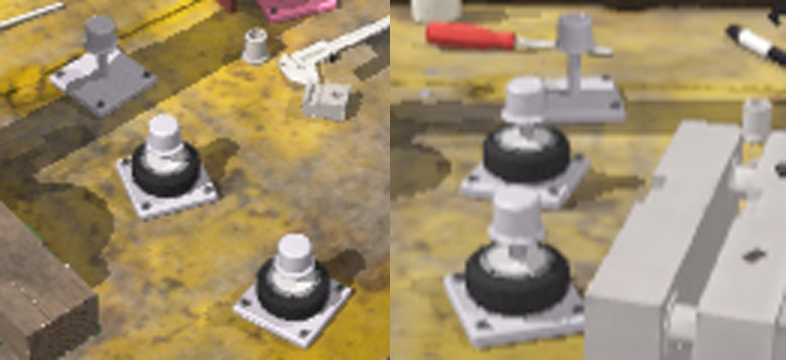

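```bash
cat > h.py <<'E'
import numpy as np, cv2
from scipy.spatial.transform import Rotation as Rn
from workcell import ctrl
def ray(name,u,v,pose=None):
    c=ctrl.camera_info(name); f=210/np.tan(np.radians(c["fov_y"]/2))
    d=np.array([(u-c["cx"])/f,(v-c["cy"])/f,1.])
    if name=="wrist":
        T=np.eye(4);T[:3,:3]=Rn.from_rotvec(pose[1]).as_matrix();T[:3,3]=pose[0];T=T@c["T_tool_cam"]
        return T[:3,3],T[:3,:3]@d/np.linalg.norm(d)
    R=c["R"];return -R.T@c["t"],R.T@d/np.linalg.norm(d)
def tri(rs):
    A=0;b=0
    for o,d in rs:
        P=np.eye(3)-np.outer(d,d);A=A+P;b=b+P@o
    X=np.linalg.solve(A,b)
    return X,[np.linalg.norm((np.eye(3)-np.outer(d,d))@(X-o)) for o,d in rs]
def plane(r,z): o,d=r; return o+d*(z-o[2])/d[2]
E
python3 - <<'E'
from h import *
np.set_printoptions(precision=1,suppress=True)
o=ctrl.get_obs();p=(o["ee_pos"],o["orientation"])
for n,s,d,w in [("A",(244.7,180.7),(272.8,182.8),(145,190)),("B",(288.3,220),(270.8,215),(172,380)),("bare",(223,147),(287,165),None)]:
    r=[ray("scene",*s),ray("side",*d)]
    if w: r.append(ray("wrist",*w,p))
    print(n,*tri(r),[plane(x,91) for x in r])
# obstacle block top corners in scene/side
for s,d in [((400,186),(320,196)),((452,238),(404,200)),((347,235),(300,230))]:
    print("blk",tri([ray("scene",*s),ray("side",*d)]))
E
python3 - <<'E'
import cv2,numpy as np
a=cv2.imread("pics/wrist0.png")
z1=cv2.resize(a[120:230,110:230],None,fx=3,fy=3,interpolation=cv2.INTER_CUBIC);z2=cv2.resize(a[290:400,120:240],None,fx=3,fy=3,interpolation=cv2.INTER_CUBIC)
cv2.imwrite("pics/zoomw.png",np.hstack([z1,z2]))
E
```

```text
A [502.8  13.   90.9] [np.float64(1.6869200461815712), np.float64(0.991504643263333), np.float64(1.2563462099614748)] [array([502.5,  10.7,  91. ]), array([503.1,  15.2,  91. ]), array([502.,  14.,  91.])]
B [ 508.1 -203.2   88.7] [np.float64(1.1239316572956595), np.float64(0.4165987234591185), np.float64(1.192218101025652)] [array([ 508. , -204.7,   91. ]), array([ 508.5, -208.7,   91. ]), array([ 507.9, -200.5,   91. ])]
bare [543.2 194.1  87. ] [np.float64(0.9149033794923265), np.float64(0.9149033794924515)] [array([539.7, 189.2,  91. ]), array([543.9, 184.5,  91. ])]
blk (array([ 639.2, -458.9,  292.7]), [np.float64(47.42248792537887), np.float64(47.4224879253786)])
blk (array([ 691.9, -622.5,  302.4]), [np.float64(23.910849724089587), np.float64(23.910849724089477)])
blk (array([ 577.5, -379.4,  139.2]), [np.float64(1.802960885125998), np.float64(1.8029608851262287)])
```

View pics/zoomw.png

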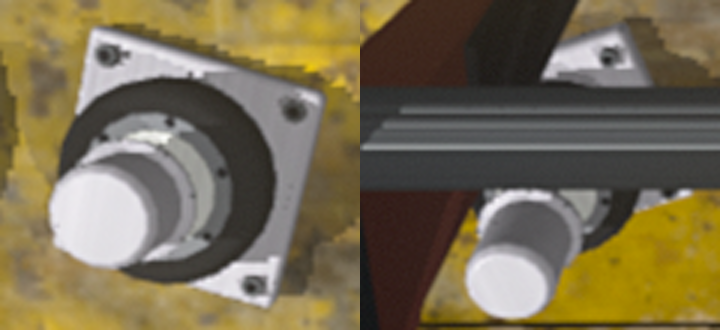

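Emit:
carry_out --delta_pos '[[-2,0.2,0.2],[-5,0.5,0.5],[-8,1.5,0.9],[-11,3,1.2],[-12.2,4.5,1.3],[-12.2,6,1.3],[-12.2,6.5,1.3],[-12.2,6.5,1.3],[-12.2,6.5,1.3],[-12.2,6.5,1.3]]' --rotation '[[0,0,0],[0,0,0],[0,0,0],[0,0,0],[0,0,0],[0,0,0],[0,0,0],[0,0,0],[0,0,0],[0,0,0]]' --hand 255

```text
t: 0.98
ee_pos: [504.1, 13.0, 120.5]
orientation: [-1.571, -0.001, -0.001]
ft_force: [0.4, -0.3, 0.5]
width: 24.8
```

```bash
python3 - <<'E'
from h import *
o=ctrl.get_obs();print(o["ee_pos"],o["width"],o["t"])
w=ctrl.get_image("wrist")[:,:,::-1];s=ctrl.get_image("side")[:,:,::-1];c=ctrl.get_image("scene")[:,:,::-1]
print(ctrl.get_obs()["ee_pos"])
cv2.imwrite("pics/w1.png",w)
f=lambda i,y,x,:cv2.resize(i[y:y+120,x:x+120],(390,390),interpolation=cv2.INTER_CUBIC)
cv2.imwrite("pics/z1.png",np.hstack([f(c,110,190),f(s,110,215)]))
E
```

```text
[504.11863925  12.97627141 120.53038446] 24.751664908979095 0.9833
[503.80107789  12.9618082  120.50850968]
```

View pics/w1.png

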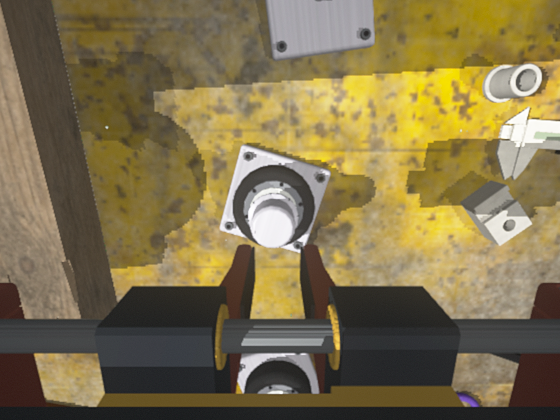

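View pics/z1.png

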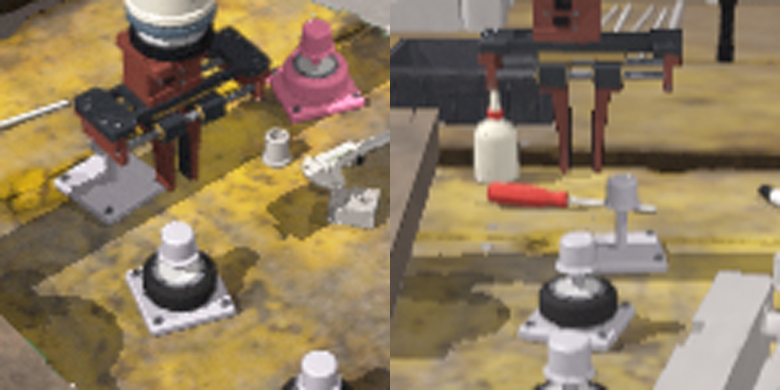

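```bash
python3 - <<'E'
from h import *
np.set_printoptions(precision=1,suppress=True)
o=ctrl.get_obs();X=o["ee_pos"]
for n in ["scene","side"]:
    c=ctrl.camera_info(n);f=210/np.tan(np.radians(c["fov_y"]/2))
    for P in (X,[503,13,91],[508,-204,90],[508,-204,74]):
        q=c["R"]@P+c["t"];print(n,P,q[:2]/q[2]*f+[c["cx"],c["cy"]])
print(tri([ray("scene",244.5,167),ray("side",273,161)]))
p=(o["ee_pos"],o["orientation"]);print(plane(ray("wrist",272,230,p),91))
c=ctrl.camera_info("wrist");T=c["T_tool_cam"];q=np.linalg.inv(T)@[0,0,0,1];f=210/np.tan(np.radians(c["fov_y"]/2));print(q, q[:2]/q[2]*f+[c["cx"],c["cy"]])
E
```

```text
scene [503.8  13.  120.5] [244.4 173.4]
scene [503, 13, 91] [244.4 180.2]
scene [508, -204, 90] [288.1 220.1]
scene [508, -204, 74] [287.9 223.6]
side [503.8  13.  120.5] [273.  173.9]
side [503, 13, 91] [272.7 183.1]
side [508, -204, 90] [270.7 214.5]
side [508, -204, 74] [270.7 220.1]
(array([501.3,   3.8, 161. ]), [np.float64(4.341180179027962), np.float64(4.341180179027858)])
[499.7  10.   91. ]
[  0.4  18.7 212.9   1. ] [277.7 240.5]
```

```bash
python3 - <<'E'
from h import *
np.set_printoptions(precision=1,suppress=True)
o=ctrl.get_obs();X=o["ee_pos"]; print(o["width"],o["t"],X)
a=cv2.imread("pics/side0.png");b=cv2.imread("pics/scene0.png")
s=ctrl.get_image("side")[:,:,::-1].copy()
def pj(n,P):
    c=ctrl.camera_info(n);f=210/np.tan(np.radians(c["fov_y"]/2));q=c["R"]@P+c["t"];return q[:2]/q[2]*f+[c["cx"],c["cy"]]
Y=np.array([624.4,0,184.1])
print(pj("side",Y),pj("scene",Y),pj("side",Y+[44,0,0]),pj("side",Y-[44,0,0]),pj("side",X))
def f(i,x,y,pts):
    z=cv2.resize(i[y:y+100,x:x+100],(390,390),interpolation=cv2.INTER_CUBIC)
    for p in pts: cv2.circle(z,tuple(int(k) for k in (p-[x,y]+.5)*3.9),3,(0,255,0),1)
    return z
cv2.imwrite("pics/z2.png",np.hstack([f(a,270,80,[pj("side",Y+[d,0,0]) for d in(-44,0,44)]),f(s,225,110,[pj("side",X+[d,0,0]) for d in(-5,5)])]))
E
```

```text
12.425877687025217 1.1333 [503.8  13.  120.5]
[314.2 155.5] [277.4 145.1] [329.3 155.7] [299.  155.3] [273.  173.9]
```

View pics/z2.png

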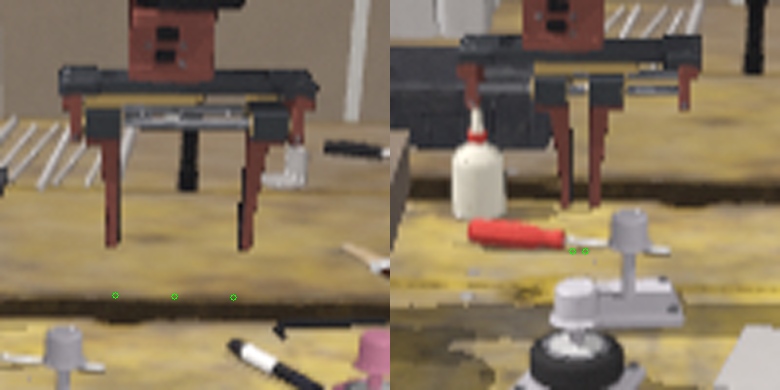

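Emit:
carry_out --delta_pos '[[-0.1,0.5,0],[-0.1,1,0],[-0.1,1.5,0],[-0.1,2,0],[-0.1,2.3,0],[-0.1,2.4,0],[-0.1,2.4,0]]' --rotation '[[0,0,0],[0,0,0],[0,0,0],[0,0,0],[0,0,0],[0,0,0],[0,0,0]]' --hand 255

```text
t: 1.77
ee_pos: [501.7, 13.0, 95.4]
orientation: [-1.571, 0.001, 0.001]
ft_force: [-0.5, -0.5, -0.2]
width: 0.2
```

Emit:
carry_out --delta_pos '[[0,0.3,0],[0,0.6,0],[0,0.8,0],[0,0.8,0]]' --rotation '[[0,0,0],[0,0,0],[0,0,0],[0,0,0]]'

```text
t: 2.1
ee_pos: [501.7, 13.0, 87.5]
orientation: [-1.571, 0.001, 0.0]
ft_force: [-0.5, 0.2, 0.1]
width: 0.6
```

```bash
python3 - <<'E'
from h import *
o=ctrl.get_obs();print(o["ft_force"])
s=ctrl.get_image("side")[:,:,::-1].copy();c=ctrl.get_image("scene")[:,:,::-1]
f=lambda i,y,x,:cv2.resize(i[y:y+100,x:x+100],(390,390),interpolation=cv2.INTER_CUBIC)
cv2.imwrite("pics/z3.png",np.hstack([f(c,125,195),f(s,125,225)]))
E
```

```text
[-0.45462382  0.17505175  0.09019981]
```

View pics/z3.png

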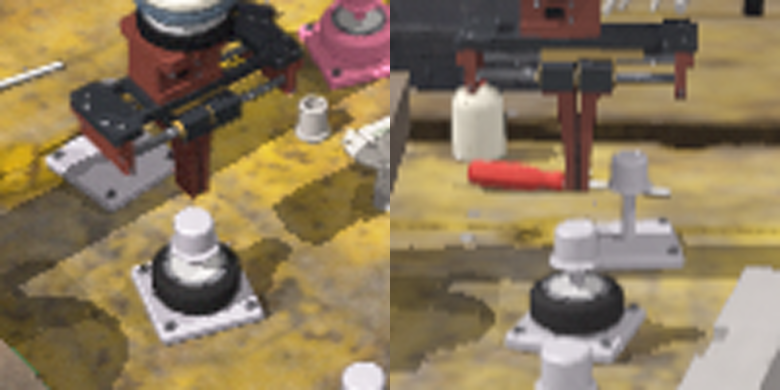

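The fingertips show about 33 mm above the reported TCP in all three views, so I'll go down slowly and use the force reading to find contact.

Emit:
carry_out --delta_pos '[[0.05,0.5,0],[0.05,1,0],[0.05,1.5,0],[0.05,2,0],[0.05,2.3,0],[0.05,2.5,0],[0.05,2.5,0]]' --rotation '[[0,0,0],[0,0,0],[0,0,0],[0,0,0],[0,0,0],[0,0,0],[0,0,0]]'

```text
t: 2.78
ee_pos: [502.1, 13.0, 62.3]
orientation: [-1.571, 0.001, 0.001]
ft_force: [-0.0, -0.2, 0.2]
width: 0.3
```

Emit:
carry_out --delta_pos '[[0,0.2,0],[0,0.4,0],[0,0.6,0],[0,0.6,0]]' --rotation '[[0,0,0],[0,0,0],[0,0,0],[0,0,0]]'

```text
t: 3.12
ee_pos: [502.3, 13.0, 56.6]
orientation: [-1.571, 0.0, 0.0]
ft_force: [-0.7, -0.6, -0.4]
width: 0.3
```

```bash
python3 - <<'E'
from h import *
o=ctrl.get_obs();print(o["ft_force"])
w=ctrl.get_image("wrist")[:,:,::-1].copy()
s=ctrl.get_image("side")[:,:,::-1].copy();c=ctrl.get_image("scene")[:,:,::-1]
f=lambda i,y,x,k=70:cv2.resize(i[y:y+k,x:x+k],(390,390),interpolation=cv2.INTER_CUBIC)
cv2.imwrite("pics/z4.png",np.hstack([f(c,145,210),f(s,145,240)]))
cv2.imwrite("pics/w4.png",w)
E
```

```text
[-0.74424692 -0.63772932 -0.36774945]
```

View pics/z4.png

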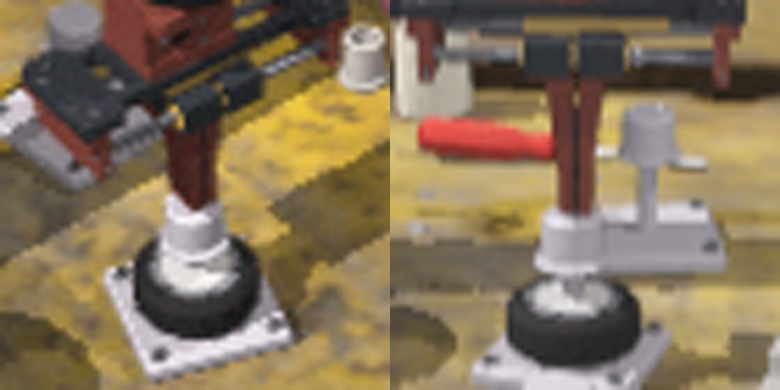

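View pics/w4.png

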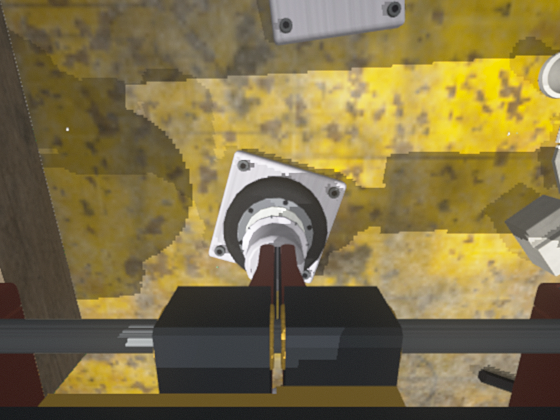

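Emit:
carry_out --delta_pos '[[-0.15,0.2,0],[-0.15,0.4,0],[-0.15,0.6,0],[-0.15,0.8,0]]' --rotation '[[0,0,0],[0,0,0],[0,0,0],[0,0,0]]'

```text
t: 3.6
ee_pos: [502.1, 13.0, 49.8]
orientation: [-1.571, -0.002, -0.002]
ft_force: [0.6, 0.6, 9.6]
width: 0.6
```

Emit:
carry_out --delta_pos '[[0,0.2,0],[0,0.4,0],[0,0.4,0]]' --rotation '[[0,0,0],[0,0,0],[0,0,0]]'

```text
t: 3.85
ee_pos: [502.1, 13.0, 45.5]
orientation: [-1.571, -0.002, -0.002]
ft_force: [2.0, -0.8, 3.4]
width: 0.4
```

Emit:
carry_out --delta_pos '[[0,0.15,0],[0,0.3,0],[0,0.4,0]]' --rotation '[[0,0,0],[0,0,0],[0,0,0]]'

```text
t: 4.1
ee_pos: [502.2, 13.0, 41.7]
orientation: [-1.571, -0.002, -0.002]
ft_force: [0.1, 0.1, 10.7]
width: 0.5
```

Emit:
carry_out --delta_pos '[[0,0.1,0],[0,0.2,0],[0,0.2,0]]' --rotation '[[0,0,0],[0,0,0],[0,0,0]]'

```text
t: 4.35
ee_pos: [502.1, 13.0, 39.7]
orientation: [-1.571, -0.002, -0.002]
ft_force: [1.2, 0.4, 5.5]
width: 0.5
```

Emit:
carry_out --delta_pos '[[0,0.1,0],[0,0.2,0],[0,0.2,0]]' --rotation '[[0,0,0],[0,0,0],[0,0,0]]'

```text
t: 4.6
ee_pos: [502.1, 13.0, 37.7]
orientation: [-1.571, -0.002, -0.002]
ft_force: [0.2, 0.0, 6.8]
width: 0.8
```

```bash
python3 - <<'E'
from h import *
o=ctrl.get_obs();print(o["ft_force"],o["ee_pos"])
s=ctrl.get_image("side")[:,:,::-1].copy();c=ctrl.get_image("scene")[:,:,::-1]
f=lambda i,y,x,k=70:cv2.resize(i[y:y+k,x:x+k],(390,390),interpolation=cv2.INTER_CUBIC)
cv2.imwrite("pics/z5.png",np.hstack([f(c,145,210),f(s,145,240)]))
E
```

```text
[0.22603126 0.01374404 6.77854273] [502.1013797   13.03348244  37.65553937]
```

View pics/z5.png

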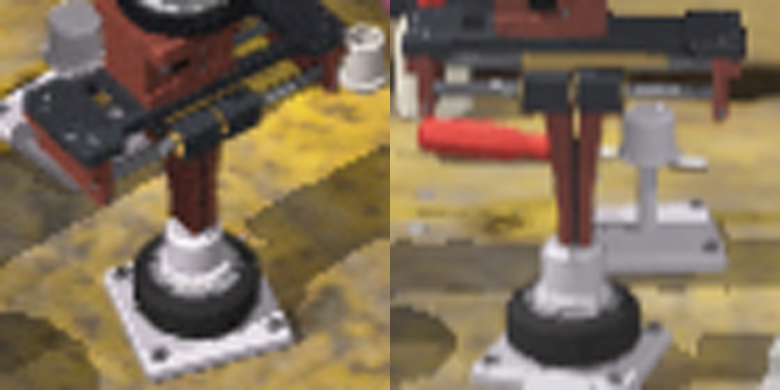

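Nearly home; the force should jump when the cap stops on the hub.

Emit:
carry_out --delta_pos '[[0,0.1,0],[0,0.15,0],[0,0.15,0]]' --rotation '[[0,0,0],[0,0,0],[0,0,0]]'

```text
t: 4.95
ee_pos: [502.2, 13.0, 36.5]
orientation: [-1.571, -0.002, -0.002]
ft_force: [-1.1, -0.3, 10.3]
width: 0.4
```

Emit:
carry_out --delta_pos '[[0,0.1,0],[0,0.1,0],[0,0.1,0]]' --rotation '[[0,0,0],[0,0,0],[0,0,0]]'

```text
t: 5.2
ee_pos: [502.3, 13.0, 36.3]
orientation: [-1.571, -0.002, -0.002]
ft_force: [-4.6, -0.0, 22.2]
width: 0.5
```

Emit:
carry_out --delta_pos '[[0,0.05,0],[0,0.05,0],[0,0.05,0]]' --rotation '[[0,0,0],[0,0,0],[0,0,0]]'

```text
t: 5.45
ee_pos: [502.3, 13.1, 36.2]
orientation: [-1.571, -0.002, -0.002]
ft_force: [-4.7, 0.2, 27.6]
width: 0.1
```

Emit:
carry_out --delta_pos '[[0,-0.5,0],[0,-1.5,0],[0,-3,0],[0,-4.5,0],[0,-5,-1],[0.1,-5,-3],[0.2,-5,-6],[0.3,-5,-9],[0.4,-5,-12],[0.5,-5,-15],[0.55,-5,-17.5],[0.55,-5,-19.5]]' --rotation '[[0,0,0],[0,0,0],[0,0,0],[0,0,0],[0,0,0],[0,0,0],[0,0,0],[0,0,0],[0,0,0],[0,0,0],[0,0,0],[0,0,0]]'

```text
t: 6.45
ee_pos: [506.1, -184.6, 83.7]
orientation: [-1.571, 0.001, -0.001]
ft_force: [0.0, 1.0, -0.2]
width: 0.7
```

Emit:
carry_out --delta_pos '[[0,0,-1],[0,0,-1.8],[0,0,-2.15],[0,0,-2.15],[0,0,-2.15]]' --rotation '[[0,0,0],[0,0,0],[0,0,0],[0,0,0],[0,0,0]]'

```text
t: 6.87
ee_pos: [506.3, -202.8, 83.7]
orientation: [-1.57, -0.0, 0.001]
ft_force: [-0.5, 0.8, -0.2]
width: 0.1
```

```bash
python3 - <<'E'
from h import *
np.set_printoptions(precision=1,suppress=True)
o=ctrl.get_obs();print(o["ft_force"],o["ee_pos"])
p=(o["ee_pos"],o["orientation"])
w=ctrl.get_image("wrist")[:,:,::-1].copy()
s=ctrl.get_image("side")[:,:,::-1].copy();c=ctrl.get_image("scene")[:,:,::-1]
f=lambda i,y,x,k=110:cv2.resize(i[y:y+k,x:x+k],(390,390),interpolation=cv2.INTER_CUBIC)
cv2.imwrite("pics/z6.png",np.hstack([f(c,150,210),f(s,145,220)]))
cv2.imwrite("pics/w6.png",w)
E
```

```text
[-0.5  0.8 -0.2] [ 506.3 -202.8   83.7]
```

View pics/z6.png

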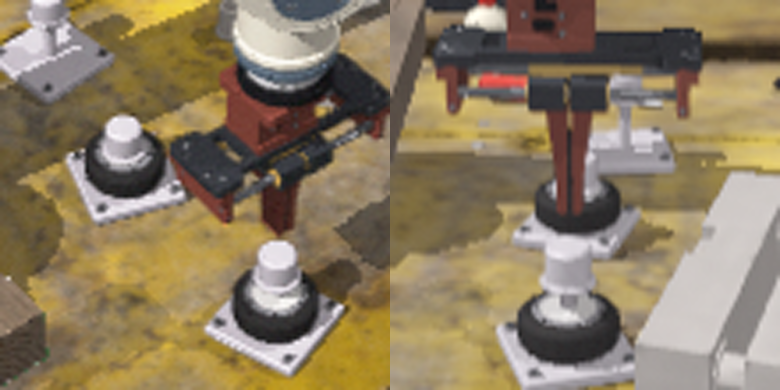

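View pics/w6.png

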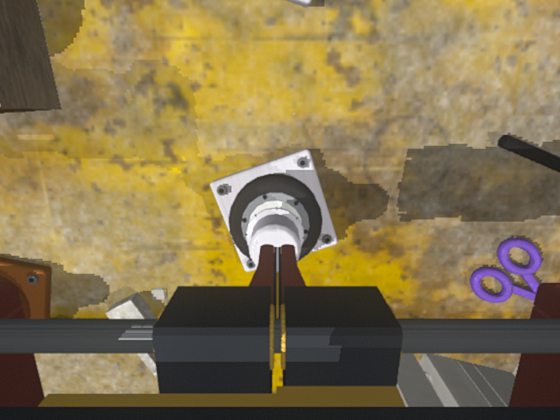

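Emit:
carry_out --delta_pos '[[-0.1,0.5,-0.05],[-0.1,1,-0.05],[-0.1,1.6,-0.05],[-0.1,2.2,-0.05],[-0.1,2.6,-0.05],[-0.1,2.7,-0.05],[-0.1,2.7,-0.05]]' --rotation '[[0,0,0],[0,0,0],[0,0,0],[0,0,0],[0,0,0],[0,0,0],[0,0,0]]'

```text
t: 7.6
ee_pos: [505.1, -203.9, 56.4]
orientation: [-1.57, 0.001, 0.001]
ft_force: [0.1, -0.1, -0.4]
width: 0.4
```

```bash
python3 - <<'E'
from h import *
o=ctrl.get_obs();print(o["ft_force"],o["ee_pos"])
s=ctrl.get_image("side")[:,:,::-1].copy();c=ctrl.get_image("scene")[:,:,::-1]
f=lambda i,y,x,k=70:cv2.resize(i[y:y+k,x:x+k],(390,390),interpolation=cv2.INTER_CUBIC)
cv2.imwrite("pics/z7.png",np.hstack([f(c,185,255),f(s,185,240)]))
E
```

```text
[ 0.07315453 -0.14562948 -0.41860486] [ 505.14263569 -203.85404825   56.37206844]
```

View pics/z7.png

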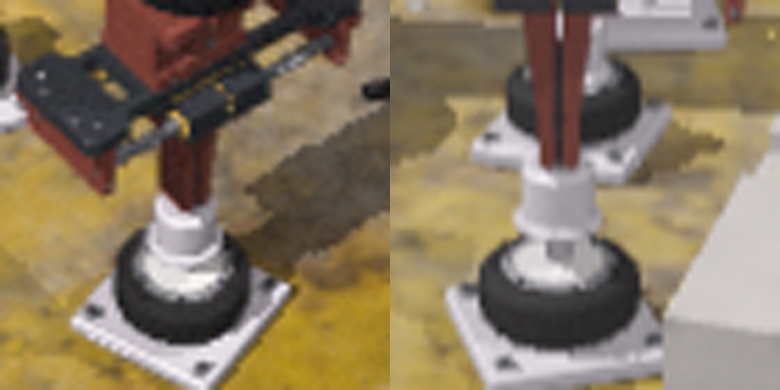

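Emit:
carry_out --delta_pos '[[0,0.2,0],[0,0.4,0],[0,0.6,0],[0,0.8,0],[0,1.0,0],[0,1.2,0],[0,1.4,0]]' --rotation '[[0,0,0],[0,0,0],[0,0,0],[0,0,0],[0,0,0],[0,0,0],[0,0,0]]'

```text
t: 8.28
ee_pos: [506.0, -204.2, 43.8]
orientation: [-1.571, -0.001, -0.001]
ft_force: [-2.5, 0.9, 9.3]
width: 0.3
```

Emit:
carry_out --delta_pos '[[0,0.15,0],[0,0.3,0],[0,0.4,0],[0,0.4,0]]' --rotation '[[0,0,0],[0,0,0],[0,0,0],[0,0,0]]'

```text
t: 8.62
ee_pos: [506.0, -204.2, 39.6]
orientation: [-1.571, -0.001, -0.001]
ft_force: [-0.7, 0.8, 6.5]
width: 0.5
```

Emit:
carry_out --delta_pos '[[0,0.1,0],[0,0.2,0],[0,0.2,0]]' --rotation '[[0,0,0],[0,0,0],[0,0,0]]'

```text
t: 8.87
ee_pos: [506.0, -204.2, 37.7]
orientation: [-1.571, -0.001, -0.001]
ft_force: [-0.7, -0.2, 7.4]
width: 0.9
```

Emit:
carry_out --delta_pos '[[0,0.1,0],[0,0.15,0],[0,0.15,0]]' --rotation '[[0,0,0],[0,0,0],[0,0,0]]'

```text
t: 9.12
ee_pos: [506.0, -204.2, 36.5]
orientation: [-1.571, -0.001, -0.001]
ft_force: [-2.2, 1.4, 9.9]
width: 0.5
```

Emit:
carry_out --delta_pos '[[0,0.1,0],[0,0.1,0],[0,0.1,0]]' --rotation '[[0,0,0],[0,0,0],[0,0,0]]'

```text
t: 9.37
ee_pos: [506.1, -204.2, 36.3]
orientation: [-1.571, -0.001, -0.001]
ft_force: [-4.7, 1.6, 19.4]
width: 0.5
```

Emit:
carry_out --delta_pos '[[0,0.05,0],[0,0.05,0],[0,0.05,0]]' --rotation '[[0,0,0],[0,0,0],[0,0,0]]'

```text
t: 9.62
ee_pos: [506.1, -204.3, 36.3]
orientation: [-1.571, -0.001, -0.001]
ft_force: [-6.3, 2.7, 24.0]
width: 0.5
```

Cap 2 also stopped dead at the same height (TCP 36.3 mm). I'll retreat upward and then check.

Emit:
carry_out --delta_pos '[[0,-0.5,0],[0,-1.5,0],[0,-3,0],[0,-5,0],[0,-7,0],[0,-9,0],[0,-11,0],[0,-13,0],[0,-14,0],[0,-14,0],[0,-14,0]]' --rotation '[[0,0,0],[0,0,0],[0,0,0],[0,0,0],[0,0,0],[0,0,0],[0,0,0],[0,0,0],[0,0,0],[0,0,0],[0,0,0]]'

```text
t: 10.53
ee_pos: [505.6, -204.0, 174.0]
orientation: [-1.571, -0.001, -0.001]
ft_force: [-0.5, 0.2, -0.1]
width: 0.4
```

```bash
python3 - <<'E'
from h import *
o=ctrl.get_obs();print(o["ft_force"],o["ee_pos"])
s=ctrl.get_image("side")[:,:,::-1].copy();c=ctrl.get_image("scene")[:,:,::-1]
f=lambda i,y,x,k=130:cv2.resize(i[y:y+k,x:x+k],(390,390),interpolation=cv2.INTER_CUBIC)
cv2.imwrite("pics/z8.png",np.hstack([f(c,135,190),f(s,140,220)]))
E
```

```text
[-0.49816445  0.15454988 -0.0732574 ] [ 505.56672681 -204.03089486  173.99933829]
```

View pics/z8.png

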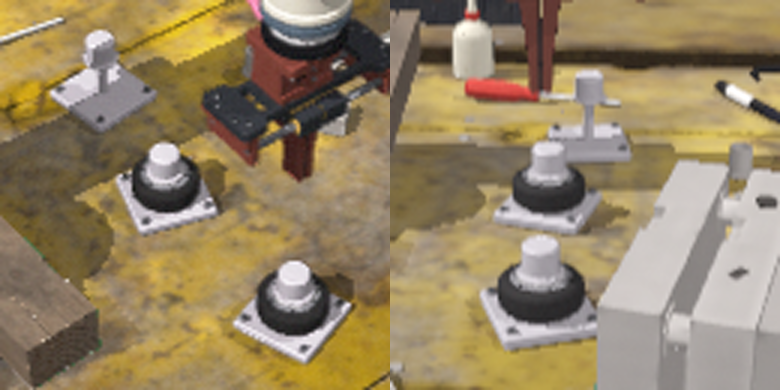

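```bash
python3 - <<'E'
from h import *
for n,s,d in [("A",(165,151),(547,149)),("B",(295,269),(541,244)),("bare",(99,38),(588,76))]:
    print(n,tri([ray("scene",s[0]/3+190,s[1]/3+135),ray("side",(d[0]-390)/3+220,d[1]/3+140)]))
print(ctrl.close_job())
E
```

```text
A (array([502.11384124,   9.64375599,  70.92807435]), [np.float64(0.3825038742317125), np.float64(0.38250387423180615)])
B (array([ 507.23875773, -206.80372029,   72.11149603]), [np.float64(0.18496654979296884), np.float64(0.1849665497929443)])
bare (array([540.21753627, 190.05286905,  87.60128111]), [np.float64(0.313720562461421), np.float64(0.3137205624614303)])
the job is handed in; nothing more can be done
None
```

I pressed both wheel caps down with closed fingertips until they stopped on their hubs, left the bare-axle cap alone, and handed the job in at about 10.6 s. The hand-in gives no verdict.

- **Seating:** Both caps slid at about 9–10 N, then stopped dead at the same reported height (TCP 36.2 and 36.3 mm). The force there rose to 28 N on one and 24 N on the other with no further travel.
- **Final camera check:** Measured from two views, the cap tops are at about 71 and 72 mm. Home is 74 mm, so they read 2–3 mm low, which I put down to picking the pixels by hand. No gap to the hub shows in the pictures.
- **Bare-axle cap:** Its top measured about 87–88 mm, the same as before I started. The arm was clear of everything when I handed in.
- **One disagreement:** The fingertips are really about 38 mm above the reported TCP. All three cameras showed this and contact confirmed it, so I found both caps by force rather than trusting the reported height.

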